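# Seat the blue filter cup in its rubber collar

## Robot

A 6-joint arm with a two-finger parallel gripper is mounted at the origin on the work surface. World frame = base frame: x ahead of the robot, y to its left, z up, the work surface at z = 0. Lengths are in m, angles in rad, forces in N, time in s.
With the tool pointing down it reaches from about 0.35 to 0.775 m from the base axis. Payload 7.3 kg.
Tool frame: the origin (TCP) lies at the very end of the fingers, on their centre line; the grasp point (between the pads) lies 19 mm behind it; z points along the fingers, y is the line along which they close (so a half turn about z gives the same grasp; the last joint's range is limited). The gripper opens to 92 mm and grips with 3 to 60 N. Pads are 19 mm wide; open, the fingers measure 130 mm over their backs; the gripper's body (75 mm by 190 mm) begins 47 mm behind the grasp point.
Start: joints at [-1.389, 0.342, 1.524, -0, 1.275, -0.146], TCP at [0.169, -0.497, 0.227] pointing down, gripper open.
Joint ranges: [-2.53, 2.53], [-0.77, 2.02], [0.04, 2.7], [-1, 4.14], [0.28, 2.66], [-3.11, 3.11]. Speed limits (rad/s): [2.57, 2.57, 3.14, 3.14, 3.14, 3.14].

## Interface

Orientations are given as [roll, pitch, yaw] about the fixed x, y, z axes, in that order (R = Rz(yaw) Ry(pitch) Rx(roll)).
In Python, from cell import observe, read_camera, get_calibration, hand_in, search_frame gives the robot as it stands.
- The arm moves only by the tool step_arm, never from a script. Its argument "commands" is a list of rows, each an object with "translation": the shift along the tool's x, y, z in mm, a list of three; "roll": the turn about the tool's z in rad. In form: [{"translation": [x, y, z], "roll": roll}, ...]. A call has 1 to 20 rows; each row shifts and turns the commanded pose from where the row before left it, along the tool's axes as they then stand; what a row does not reach is not made up. A row lasts 1/12 s, in which the tool goes at most 41.7 mm and 7.16 degrees, less where a joint would pass 70% of its speed; a pose out of reach is approached as far as the arm can. A call is refused whole if a number of a shift passes 41.7 or a number of a turn 0.125, either way. A call with a gripper value outside its range is refused whole. "fingers" is the opening, from 0 (shut) to 1 (fully open), set as the call begins (left out, the last holds). The fingers move at their own pace and stop on an object; "grip_force" is the grip in N (left out, the last holds). Time passes only in rows, so rows that do not move let the fingers close. It gives the time, the measured TCP pose, the force, the opening and the grip force at its end, in the units of the state.
- observe(): the state, without advancing time (a new reading comes with each control period).
- read_camera(name): name is "scene" or "top" or "wrist"; returns the picture (400x640x3 uint8, red, green, blue); there is no depth.
- get_calibration(name): a dict with "camera_matrix" (3x3 intrinsics, pixels), "dist_coeffs" ([k1, k2, p1, p2, k3] as OpenCV has them; the pictures are not rectified), "world_from_camera" (4x4, takes a point from camera to world coordinates). Camera axes: x right, y up, looking along -z (the intrinsics and any distortion apply to the point x, -y, -z); pixel columns grow to the right and rows downward; lengths in m; the calibration is good to about 2 mm. A picture is of the moment at which its call begins: read the wrist's pose just before it. get_calibration takes no time and is no camera call; for the wrist camera it gives the pose at the moment of the call.
- hand_in(): hands the job in; it is judged then, once.
Trained networks look in the newest picture that a camera, given by its name, has taken for a name from the list of things; names that differ only in an ending like _2 or _b are one class to them, and where a whole thing is asked for, a point or a joint stands for the part that bears it (a point fixed in the world has none). Each returns a list of dicts, best first, with "confidence" (0 to 1); they miss things now and then, are a little off and sometimes report something else, mostly with a low value. They report only what shows in the picture. A call takes as long as a camera call. They do not tell look-alikes from the thing itself.
- search_frame(camera, name): "at" ([x, y, z] in m, in world coordinates, good to about 4 mm: the middle of the surface that is visible of it).
The state is a dict: "time": time; "qpos": joint angles; "qvel": joint speeds; "joint_efforts": joint torques, N m; "tool_pos": TCP position; "tool_rot": TCP orientation; "contact_force": force on the tool from outside, world axes, zero at the start; "torque": the same for the moment, N m; "opening": finger opening in m; "grip_force": force on a finger pad.
Only numpy, scipy, OpenCV 4.12 (cv2) and the standard library are available. Lean on these libraries where they do the work, as an engineer would, in place of code of your own. Each camera call takes 0.05 s, during which the arm holds its last target. There are 200 camera calls.

## Task

Pick up the white filter cup with the blue band and set it down into the blue rubber collar of the filter flask without dropping it in. Then push it gently down until the top of the blue collar is flush with the flask's steel rim, stopping there because pushing on would jam it, and let go. Leave the red-banded cup where it stands.

Things in the scene. Friction and masses are not known exactly. Their poses are not given: they have to be found in the camera images.
- blue_cup: White filter cup, blue band and blue disc on top, upright on the bench. 90 mm tall, about 100 g: foot 32 mm across, tapering out to 46 mm at 52 mm height, then straight, 46 mm across, up to the top (the part to grip, closed on top). Origin: centre of its underside; z up. Round: yaw has no meaning. Its taper meets the collar's hole when its underside is 34 mm below the collar's top.
- blue_flask_rim (a point): Centre of the steel rim (62 mm across, 130 mm above the bench) of the fixed clear-glass flask with the blue collar; z up. The neck below is hollow for 60 mm; the foot is 104 mm across. At the start the collar's top stands 16 mm above this rim. A like flask has a red collar.
- blue_flask_collar (a joint): Travel in m of the blue rubber collar down into the flask neck: 0 at the start, 0.016 when its top is flush with the steel rim, 0.030 at its hard stop; over 0.024 it is jammed. It slides stiffly (about 5 N) and stays where left. Collar 50 mm across, 24 mm high; tapered hole 41 mm wide at the top, 35 mm at the bottom.
- red_cup: A cup of the same shape and size with a red band and red disc: not to be disturbed. Origin: centre of its underside; z up.
Mind the look-alikes: they are no part of the job. What is shaped like the part that bears blue_flask_rim but turquoise or yellow is not meant.

How it is judged:
By the outcome, as a careful person would: the job done as asked, in the order asked, and still so for the second after the job is handed in, with the robot touching nothing.
It also fails if it takes over 42 s, if anything falls off the work surface, if the arm or the gripper's body presses on something with over 40 N, if the wrist force passes 120 N, or if a joint passes its speed limit or range.

## Working session

There is one attempt and no reset: what is moved stays moved. The work goes in short steps, Python scripts to look and compute and a tool call to move; the robot and the scene stay as the last step left them, time stands still between calls to the robot, and variables do not carry over. Pictures are saved under pics/ and viewed, at most 10 in all, crops included, and the job is handed in when it is done.

Besides the shell and the picture viewer there is one more tool, called as a command line: name --argument value ..., lists and objects as JSON in quotes. step_arm: Moves the arm, as the interface text tells. Its arguments: {"type":"object","properties":{"commands":{"type":"array"},"fingers":{"type":"number"},"grip_force":{"type":"number"}},"required":["commands"]}

```bash
mkdir -p pics
python3 - <<'E'
from cell import *
import cv2,numpy as np
a=read_camera("top")
for n in ["blue_cup","blue_flask_rim","blue_flask_collar","red_cup"]:
    print(n,[(np.round(d["at"],3),round(d["confidence"],2)) for d in search_frame("top",n)])
b=read_camera("scene")
for n in ["blue_cup","blue_flask_rim","blue_flask_collar","red_cup"]:
    print(n,[(np.round(d["at"],3),round(d["confidence"],2)) for d in search_frame("scene",n)])
cv2.imwrite("pics/a.png",a[...,::-1]);cv2.imwrite("pics/b.png",b[...,::-1])
s=observe();print(s["time"],s["tool_pos"],s["tool_rot"],s["opening"])
print(get_calibration("top"))
E
```

```text
blue_cup [(array([0.437, 0.186, 0.084]), 0.73)]
blue_flask_rim [(array([ 0.494, -0.021,  0.067]), 0.89), (array([ 0.646, -0.086,  0.062]), 0.69), (array([ 0.65 , -0.238,  0.075]), 0.68)]
blue_flask_collar [(array([ 0.672, -0.254,  0.143]), 0.87), (array([ 0.675, -0.094,  0.149]), 0.56), (array([ 0.507, -0.023,  0.146]), 0.54)]
red_cup [(array([ 0.444, -0.159,  0.084]), 0.71)]
blue_cup [(array([0.454, 0.187, 0.077]), 0.95)]
blue_flask_rim [(array([ 0.524, -0.032,  0.072]), 0.83), (array([ 0.691, -0.249,  0.072]), 0.61), (array([ 0.689, -0.096,  0.07 ]), 0.6)]
blue_flask_collar [(array([ 0.662, -0.089,  0.14 ]), 0.92), (array([ 0.497, -0.026,  0.14 ]), 0.92), (array([ 0.662, -0.251,  0.139]), 0.7)]
red_cup [(array([ 0.455, -0.167,  0.077]), 0.63)]
0.5 [ 0.16904701 -0.49703643  0.22673032] [3.14155931e+00 3.68355872e-06 3.27806785e-01] 0.09172735866775884
{'camera_matrix': array([[405.3203267 ,   0.        , 320.13080736],
       [  0.        , 405.3203267 , 195.978406  ],
       [  0.        ,   0.        ,   1.        ]]), 'dist_coeffs': array([-0.09382214,  0.        ,  0.        ,  0.        ,  0.        ]), 'world_from_camera': array([[ 0.01050329,  0.98692633, -0.16082943,  0.4241544 ],
       [-0.9995328 ,  0.00574548, -0.0300195 , -0.01932041],
       [-0.02870299,  0.1610696 ,  0.98652558,  0.89729316],
       [ 0.        ,  0.        ,  0.        ,  1.        ]])}
```

Run:
```python
import cv2,numpy as np
a=cv2.imread("pics/a.png");b=cv2.imread("pics/b.png")
cv2.imwrite("pics/c.png",cv2.resize(a[90:330,200:520] if 0 else a,(800,500)))
```

```text
(no output)
```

View pics/a.png

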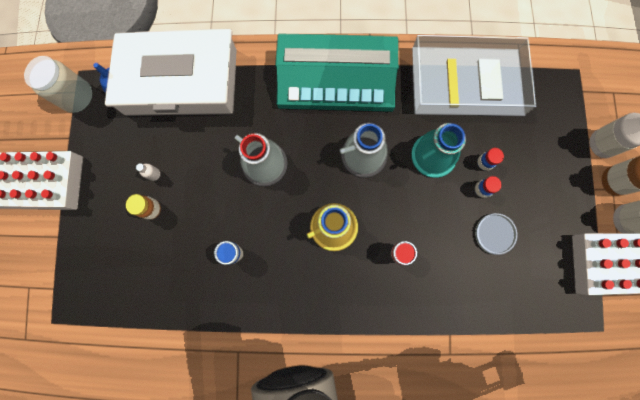

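View pics/b.png

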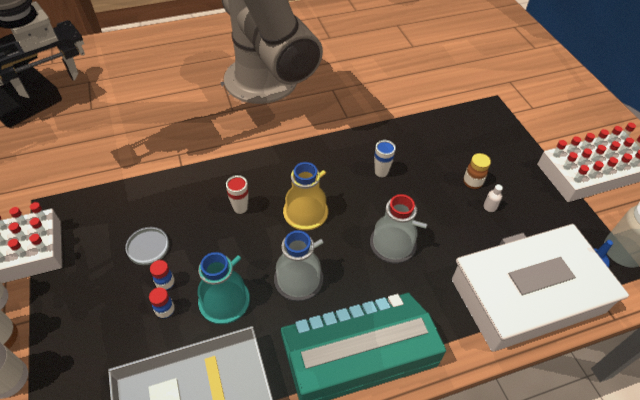

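Candidates in the top view: the clear flask with the blue collar at (368,140), turquoise at (450,140), yellow at (335,222), and the clear flask with the red collar at (258,148). The clear one with the blue collar at (368,140) fits. The blue-disc cup is at (227,253) and the red one at (405,253). I'll confirm in a crop and measure.

```bash
cat > h.py <<'E'
from cell import *
import cv2,numpy as np
def ray(name,uv,z,c=None):
    c=c or get_calibration(name)
    p=cv2.undistortPoints(np.float64([[uv]]),c["camera_matrix"],c["dist_coeffs"])[0,0]
    T=c["world_from_camera"];d=T[:3,:3]@[p[0],-p[1],-1];o=T[:3,3]
    return o+d*(z-o[2])/d[2]
def blue(img,box):
    x0,y0,x1,y1=box
    h=cv2.cvtColor(img[y0:y1,x0:x1],cv2.COLOR_RGB2HSV)
    m=cv2.inRange(h,(104,130,60),(125,255,255))
    n,l,s,_=cv2.connectedComponentsWithStats(m)
    i=1+np.argmax(s[1:,4]);c=max(cv2.findContours((l==i).astype(np.uint8),0,1)[0],key=len)
    e=cv2.fitEllipse(cv2.convexHull(c));return (e[0][0]+x0,e[0][1]+y0),e[1],e[2],s[i]
E
python3 - <<'E'
from h import *
a=cv2.imread("pics/a.png")[...,::-1].copy();b=cv2.imread("pics/b.png")[...,::-1].copy()
for n,im,box,z in [("top",a,(205,235,250,275),.09),("top",a,(345,115,392,160),.146),("scene",b,(368,138,400,155),.09),("scene",b,(275,225,322,260),.146)]:
    e=blue(im,box);print(n,e,ray(n,e[0],z))
cr=[cv2.resize(a[80:280,200:480],(784,560),interpolation=2)]
cv2.imwrite("pics/d.png",cr[0][...,::-1])
E
```

```text
top ((225.56034660339355, 252.40051078796387), (17.500442504882812, 18.505409240722656), 28.254985809326172, array([ 12,   9,  18,  18, 263], dtype=int32)) [0.44026689 0.19336534 0.09      ]
top ((369.1660614013672, 136.43379592895508), (24.391376495361328, 25.358583450317383), 27.41992950439453, array([ 12,   9,  25,  26, 282], dtype=int32)) [ 0.66331166 -0.08966373  0.146     ]
scene ((385.152530670166, 147.17310523986816), (9.837087631225586, 15.308768272399902), 100.572265625, array([ 10,   4,  16,  11, 124], dtype=int32)) [0.44020818 0.19368357 0.09      ]
scene ((297.23534393310547, 242.79226684570312), (25.58506965637207, 26.381027221679688), 14.764384269714355, array([ 10,   5,  26,  26, 372], dtype=int32)) [ 0.66892395 -0.09151103  0.146     ]
```

View pics/d.png

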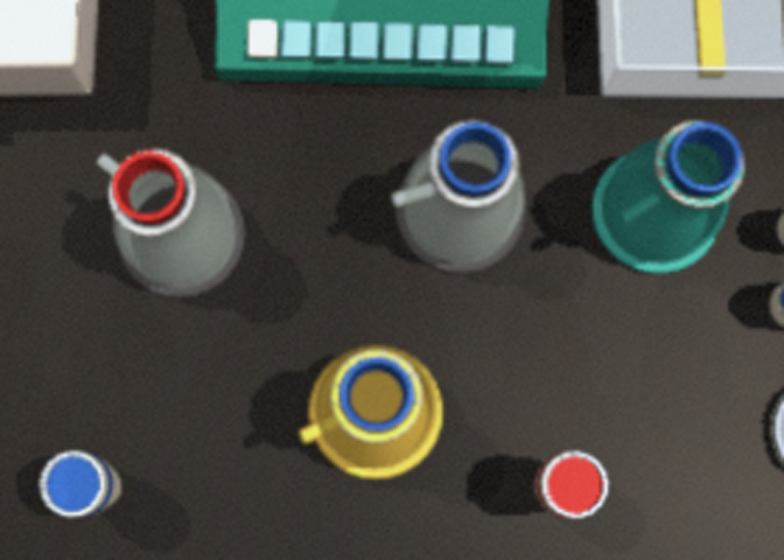

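Confirmed. The meant flask is the clear one with the blue collar, at about (0.664,-0.090). The blue cup is at (0.440,0.193), and two cameras agree on it within 1 mm. I'll move above the cup on an arc that stays in reach.

step_arm --commands '[{"translation":[30,-16,0],"roll":0},{"translation":[30,-16,0],"roll":0},{"translation":[30,-16,0],"roll":0},{"translation":[30,-16,0],"roll":0},{"translation":[30,-16,0],"roll":0},{"translation":[30,-16,0],"roll":0},{"translation":[30,-16,0],"roll":0},{"translation":[30,-16,0],"roll":0},{"translation":[30,-16,0],"roll":0},{"translation":[30,-16,0],"roll":0},{"translation":[15,-34,0],"roll":0},{"translation":[15,-34,0],"roll":0},{"translation":[15,-34,0],"roll":0},{"translation":[15,-34,0],"roll":0},{"translation":[15,-34,0],"roll":0},{"translation":[15,-34,0],"roll":0},{"translation":[15,-34,0],"roll":0},{"translation":[15,-34,0],"roll":0},{"translation":[15,-34,0],"roll":0},{"translation":[15,-34,0],"roll":0}]' --fingers 1

```text
time: 2.17
tool_pos: [0.4339, 0.1231, 0.227]
tool_rot: [3.141, -0.001, 0.328]
contact_force: [-0.2, -1.1, 0.4]
opening: 0.0915
grip_force: 0.0
```

step_arm --commands '[{"translation":[9,-21,0],"roll":0},{"translation":[9,-20,0],"roll":0},{"translation":[0,0,0],"roll":0},{"translation":[0,0,0],"roll":0},{"translation":[0,0,0],"roll":0}]'

```text
time: 2.58
tool_pos: [0.4378, 0.1653, 0.2266]
tool_rot: [3.141, 0.0, 0.328]
contact_force: [0.2, -0.7, -0.6]
opening: 0.0917
grip_force: 0.0
```

Run:
```python
from h import *
s=observe();c=get_calibration("wrist");a=read_camera("wrist")
cv2.imwrite("pics/e.png",a[...,::-1])
print(s["tool_pos"],s["tool_rot"])
try:
  e=blue(a,(0,0,640,400));print(e,ray("wrist",e[0],.09,c))
except Exception as x: print(x)
```

```text
[0.43778889 0.16534113 0.22660001] [3.14113980e+00 4.75917080e-04 3.28110202e-01]
((541.6122436523438, 206.25628662109375), (40.47739028930664, 52.542030334472656), 51.116764068603516, array([ 518,  184,   49,   46, 1139], dtype=int32)) [ 0.49903367 -0.07380775  0.09      ]
```

View pics/e.png

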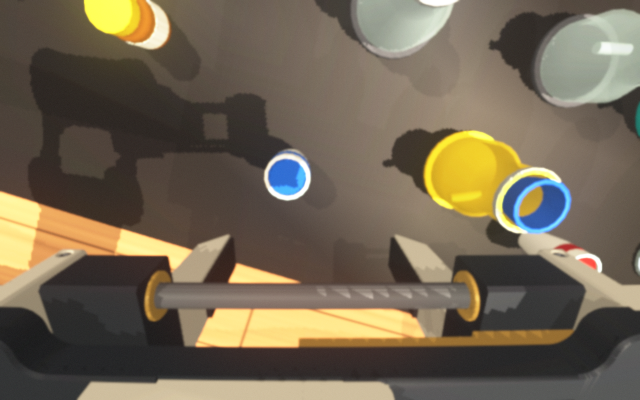

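The wrist view shows the blue disc at about (288,176). The script had locked on to the yellow flask's collar instead.

Run:
```python
from h import *
s=observe();c=get_calibration("wrist")
a=cv2.imread("pics/e.png")[...,::-1].copy()
e=blue(a,(255,145,325,210));w=ray("wrist",e[0],.09,c);print(e,w,ray("wrist",(288,176),.09,c))
y=s["tool_rot"][2];d=w[:2]-s["tool_pos"][:2]
print(d, np.array([[np.cos(y),np.sin(y)],[np.sin(y),-np.cos(y)]])@d*1000)
```

```text
((285.3411045074463, 175.1392936706543), (31.565109252929688, 34.53474807739258), 72.81405639648438, array([ 14,  15,  32,  29, 740], dtype=int32)) [0.44285623 0.19504705 0.09      ] [0.44286985 0.19221288 0.09      ]
[0.00498195 0.03005385] [ 14.37426193 -26.85953042]
```

step_arm --commands '[{"translation":[6.5,-12.5,0],"roll":0},{"translation":[6.5,-12.5,0],"roll":0},{"translation":[0,0,0],"roll":0},{"translation":[0,0,30],"roll":0},{"translation":[0,0,30],"roll":0},{"translation":[0,0,30],"roll":0},{"translation":[0,0,30],"roll":0},{"translation":[0,0,27],"roll":0},{"translation":[0,0,26],"roll":0},{"translation":[0,0,0],"roll":0},{"translation":[0,0,0],"roll":0},{"translation":[0,0,0],"roll":0}]'

```text
time: 3.63
tool_pos: [0.4432, 0.1932, 0.055]
tool_rot: [3.141, -0.002, 0.327]
contact_force: [-0.0, 1.3, -0.5]
opening: 0.0918
grip_force: 0.0
```

Close the fingers.

step_arm --commands '[{"translation":[0,0,0],"roll":0},{"translation":[0,0,0],"roll":0},{"translation":[0,0,0],"roll":0},{"translation":[0,0,0],"roll":0},{"translation":[0,0,0],"roll":0},{"translation":[0,0,0],"roll":0},{"translation":[0,0,0],"roll":0},{"translation":[0,0,0],"roll":0}]' --fingers 0 --grip_force 35

```text
time: 4.3
tool_pos: [0.4422, 0.1937, 0.0537]
tool_rot: [3.142, 0.0, 0.328]
contact_force: [-0.3, -0.6, 0.4]
opening: 0.0454
grip_force: 35.0
```

step_arm --commands '[{"translation":[0,0,-20],"roll":0},{"translation":[0,0,-30],"roll":0},{"translation":[0,0,-30],"roll":0},{"translation":[0,0,-30],"roll":0},{"translation":[0,0,-30],"roll":0},{"translation":[0,0,-30],"roll":0},{"translation":[0,0,-30],"roll":0},{"translation":[5,34,0],"roll":0},{"translation":[5,34,0],"roll":0},{"translation":[5,34,0],"roll":0},{"translation":[5,34,0],"roll":0},{"translation":[5,34,0],"roll":0},{"translation":[5,34,0],"roll":0},{"translation":[5,34,0],"roll":0},{"translation":[5,34,0],"roll":0},{"translation":[5,34,0],"roll":0},{"translation":[5,34,0],"roll":0},{"translation":[0,0,0],"roll":0},{"translation":[0,0,0],"roll":0},{"translation":[0,0,0],"roll":0}]'

```text
time: 5.97
tool_pos: [0.5985, -0.1117, 0.2531]
tool_rot: [-3.14, 0.001, 0.328]
contact_force: [0.5, -0.6, -1.5]
opening: 0.046
grip_force: 35.0
```

Run:
```python
from h import *
s=observe();c=get_calibration("wrist");a=read_camera("wrist")
cv2.imwrite("pics/f.png",a[...,::-1])
print(s["tool_pos"],s["tool_rot"])
T=c["world_from_camera"];p=np.linalg.inv(T)@[.664,-.09,.146,1]
uv=cv2.projectPoints(np.float64([[p[0],-p[1],-p[2]]]),np.zeros(3),np.zeros(3),c["camera_matrix"],c["dist_coeffs"])[0].ravel();print(uv)
u,v=map(int,uv)
try:
  e=blue(a,(max(u-70,0),max(v-65,0),u+70,v+65));print(e,ray("wrist",e[0],.146,c))
except Exception as x: print(x)
```

```text
[ 0.59852187 -0.11168724  0.25306079] [-3.14029180e+00  1.16548059e-03  3.27508451e-01]
[312.55130482 121.64218883]
((313.60626220703125, 118.11766815185547), (54.94358444213867, 57.03134536743164), 179.67599487304688, array([  45,   34,   55,   57, 1313], dtype=int32)) [ 0.66710205 -0.08990481  0.146     ]
```

View pics/f.png

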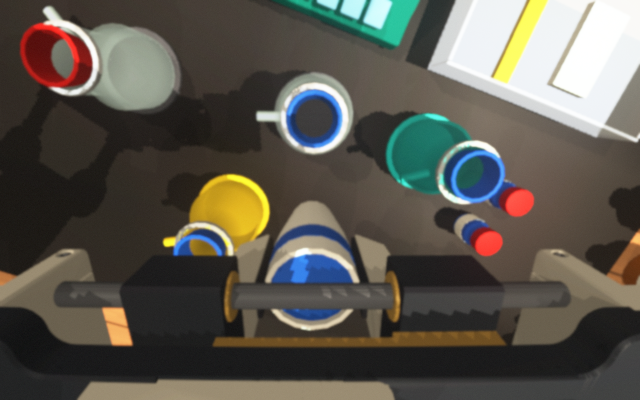

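The wrist view shows the clear blue-collared flask at (314,118) and the held cup's disc at about (314,288). I'll take the relative offset in this same picture.

Run:
```python
from h import *
s=observe();c=get_calibration("wrist")
z=s["tool_pos"][2]-.0537+.09
for uv in [(314,288),(314,290),(270,288),(358,288),(314,329)]: print(uv,ray("wrist",uv,z,c))
y=s["tool_rot"][2];R=np.array([[np.cos(y),np.sin(y)],[np.sin(y),-np.cos(y)]])
for t in [(.6671,-.0899),(.665,-.090)]: print(R@(np.array(t)-s["tool_pos"][:2])*1000)
w=ray("wrist",(314,288),z,c);print(R@(w[:2]-s["tool_pos"][:2])*1000)
```

```text
(314, 288) [ 0.59890213 -0.11232632  0.2897339 ]
(314, 290) [ 0.59783615 -0.11269357  0.2897339 ]
(270, 288) [ 0.59201173 -0.09232512  0.2897339 ]
(358, 288) [ 0.6057335  -0.13233877  0.2897339 ]
(314, 329) [ 0.57586553 -0.12026343  0.2897339 ]
[71.76296571  2.03540284]
[69.74301092  1.45249406]
[-0.02342268  1.2584426 ]
```

step_arm --commands '[{"translation":[24,0.4,0],"roll":0},{"translation":[24,0.4,0],"roll":0},{"translation":[23,0.4,0],"roll":0},{"translation":[0,0,0],"roll":0},{"translation":[0,0,0],"roll":0},{"translation":[0,0,15],"roll":0},{"translation":[0,0,15],"roll":0},{"translation":[0,0,10],"roll":0},{"translation":[0,0,0],"roll":0},{"translation":[0,0,0],"roll":0},{"translation":[0,0,0],"roll":0}]'

```text
time: 6.93
tool_pos: [0.6667, -0.0905, 0.215]
tool_rot: [3.141, -0.001, 0.328]
contact_force: [1.1, -0.4, -0.5]
opening: 0.0453
grip_force: 35.0
```

Run:
```python
from h import *
a=read_camera("scene");b=read_camera("wrist");print(observe()["tool_pos"])
x=cv2.resize(a[180:310,240:360],(480,520),interpolation=2)
cv2.imwrite("pics/g.png",x[...,::-1])
```

```text
[ 0.66695128 -0.0905603   0.2150356 ]
```

View pics/g.png

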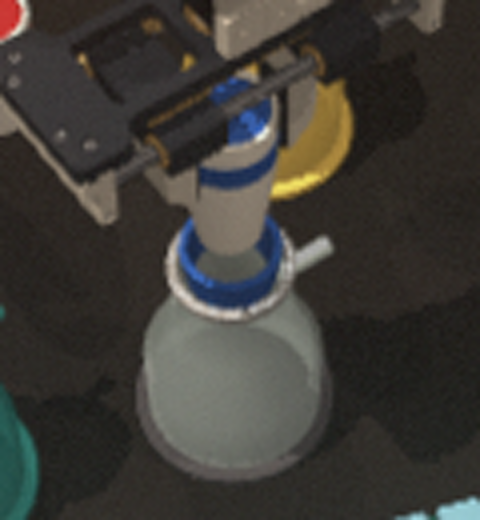

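The cup is centred over the clear flask's collar, with its foot at about (232,245) in the crop. I'll descend to just above the seating depth.

step_arm --commands '[{"translation":[0,0,10],"roll":0},{"translation":[0,0,10],"roll":0},{"translation":[0,0,8],"roll":0},{"translation":[0,0,6],"roll":0},{"translation":[0,0,6],"roll":0},{"translation":[0,0,4],"roll":0},{"translation":[0,0,0],"roll":0},{"translation":[0,0,0],"roll":0},{"translation":[0,0,0],"roll":0}]'

```text
time: 7.78
tool_pos: [0.6667, -0.0905, 0.17]
tool_rot: [3.141, -0.0, 0.328]
contact_force: [-0.6, -0.5, -1.2]
opening: 0.0456
grip_force: 35.0
```

step_arm --commands '[{"translation":[0,0,1],"roll":0},{"translation":[0,0,1],"roll":0},{"translation":[0,0,1],"roll":0},{"translation":[0,0,1],"roll":0},{"translation":[0,0,0],"roll":0},{"translation":[0,0,0],"roll":0}]'

```text
time: 8.28
tool_pos: [0.667, -0.0903, 0.1659]
tool_rot: [3.141, -0.001, 0.328]
contact_force: [1.9, 1.0, 0.3]
opening: 0.0454
grip_force: 35.0
```

step_arm --commands '[{"translation":[0,0,0.5],"roll":0},{"translation":[0,0,0.5],"roll":0},{"translation":[0,0,0],"roll":0},{"translation":[0,0,0],"roll":0}]'

```text
time: 8.62
tool_pos: [0.667, -0.0903, 0.1653]
tool_rot: [3.141, -0.001, 0.328]
contact_force: [1.1, 2.7, 3.4]
opening: 0.0455
grip_force: 35.0
```

step_arm --commands '[{"translation":[0,0,0.5],"roll":0},{"translation":[0,0,0.5],"roll":0},{"translation":[0,0,0],"roll":0},{"translation":[0,0,0],"roll":0}]'

```text
time: 8.95
tool_pos: [0.6669, -0.0903, 0.1639]
tool_rot: [3.141, -0.001, 0.328]
contact_force: [2.4, 2.1, 3.3]
opening: 0.0452
grip_force: 35.0
```

Contact came at about 0.1655, as expected. I'll push gently, targeting a TCP height of about 0.150.

step_arm --commands '[{"translation":[0,0,1],"roll":0},{"translation":[0,0,1],"roll":0},{"translation":[0,0,1],"roll":0},{"translation":[0,0,1],"roll":0},{"translation":[0,0,1],"roll":0},{"translation":[0,0,1],"roll":0},{"translation":[0,0,1],"roll":0},{"translation":[0,0,1],"roll":0},{"translation":[0,0,1],"roll":0},{"translation":[0,0,1],"roll":0},{"translation":[0,0,0],"roll":0},{"translation":[0,0,0],"roll":0},{"translation":[0,0,0],"roll":0}]'

```text
time: 10.03
tool_pos: [0.6668, -0.0904, 0.1534]
tool_rot: [3.142, -0.0, 0.328]
contact_force: [4.1, 2.3, 2.7]
opening: 0.0453
grip_force: 35.0
```

Run:
```python
from h import *
a=read_camera("scene");s=observe();print(s["tool_pos"],s["contact_force"])
x=cv2.resize(a[205:275,260:340],(800,600) if 0 else (640,560),interpolation=2)
cv2.imwrite("pics/i.png",x[...,::-1])
```

```text
[ 0.66683059 -0.09036727  0.1534534 ] [4.29965893 3.12437055 2.59615263]
```

View pics/i.png

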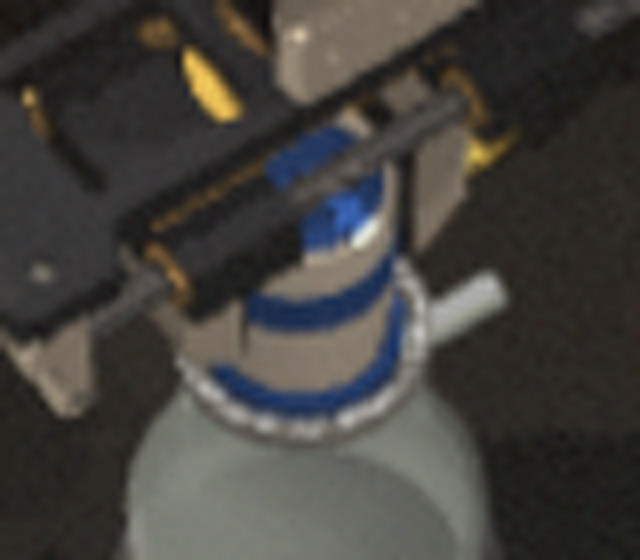

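step_arm --commands '[{"translation":[0,0,1],"roll":0},{"translation":[0,0,1],"roll":0},{"translation":[0,0,1],"roll":0},{"translation":[0,0,0.6],"roll":0},{"translation":[0,0,0],"roll":0},{"translation":[0,0,0],"roll":0},{"translation":[0,0,0],"roll":0}]'

```text
time: 10.67
tool_pos: [0.6668, -0.0904, 0.1499]
tool_rot: [3.141, -0.0, 0.328]
contact_force: [4.8, 2.8, 3.4]
opening: 0.0453
grip_force: 35.0
```

Run:
```python
from h import *
a=read_camera("scene");s=observe();print(s["tool_pos"],s["contact_force"])
x=cv2.resize(a[205:275,260:340],(640,560),interpolation=2)
cv2.imwrite("pics/j.png",x[...,::-1])
```

```text
[ 0.66682734 -0.09036054  0.14989756] [4.87327013 2.52829746 3.56934012]
```

View pics/j.png

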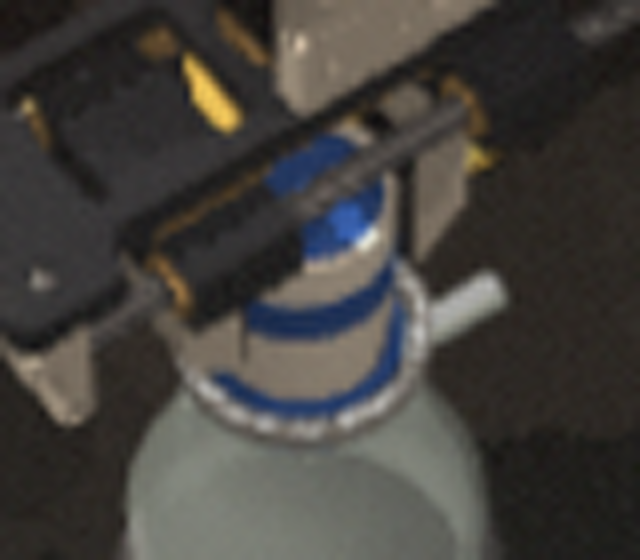

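The blue strip left in front of the cup is only the collar's thin top face, so the collar looks flush. The depth also agrees: 15.8 mm below first contact. Letting go and rising.

step_arm --commands '[{"translation":[0,0,0],"roll":0},{"translation":[0,0,0],"roll":0},{"translation":[0,0,0],"roll":0},{"translation":[0,0,0],"roll":0},{"translation":[0,0,0],"roll":0},{"translation":[0,0,0],"roll":0},{"translation":[0,0,0],"roll":0},{"translation":[0,0,0],"roll":0},{"translation":[0,0,-5],"roll":0},{"translation":[0,0,-10],"roll":0},{"translation":[0,0,-20],"roll":0},{"translation":[0,0,-20],"roll":0},{"translation":[0,0,-20],"roll":0},{"translation":[0,0,-20],"roll":0},{"translation":[-30,0,0],"roll":0},{"translation":[-35,0,0],"roll":0},{"translation":[-35,0,0],"roll":0},{"translation":[0,0,0],"roll":0},{"translation":[0,0,0],"roll":0},{"translation":[0,0,0],"roll":0}]' --fingers 1

```text
time: 12.38
tool_pos: [0.5729, -0.1228, 0.2466]
tool_rot: [3.14, -0.002, 0.327]
contact_force: [0.2, 0.3, -0.4]
opening: 0.0918
grip_force: 0.0
```

Run:
```python
from h import *
a=read_camera("scene");s=observe();print(s["tool_pos"],s["contact_force"],s["time"])
x=cv2.resize(a[200:275,255:345],(720,600),interpolation=2)
cv2.imwrite("pics/k.png",x[...,::-1])
# predicted flush top: rim ellipse and collar ellipse at z=.130
c=get_calibration("scene");T=np.linalg.inv(c["world_from_camera"])
def pr(P):
    p=T@[*P,1];return cv2.projectPoints(np.float64([[p[0],-p[1],-p[2]]]),np.zeros(3),np.zeros(3),c["camera_matrix"],c["dist_coeffs"])[0].ravel()
d=np.array([c["world_from_camera"][0,3]-.667,c["world_from_camera"][1,3]+.09]);d/=np.hypot(*d)
for lab,r,z in [("rim outer",.031,.13),("collar outer flush",.025,.13),("collar outer +3",.025,.133),("collar outer -3",.025,.127),("cup at flush",.0218,.13),("cup top far",-.023,.186),("cup top near",.023,.186)]:
    print(lab,(pr((.667+d[0]*r,-.09+d[1]*r,z))-[255,200])*8)
```

```text
[ 0.57317379 -0.12260516  0.24615361] [ 0.04381549 -0.35784043 -0.28967771] 12.4333
rim outer [345.44760636 482.55602339]
collar outer flush [344.88216588 460.68452556]
collar outer +3 [344.70677431 453.90029909]
collar outer -3 [345.05670736 467.43587025]
cup at flush [344.5823733  449.08841101]
cup top far [336.99516815 155.61187802]
cup top near [341.26918577 320.93280513]
```

View pics/k.png

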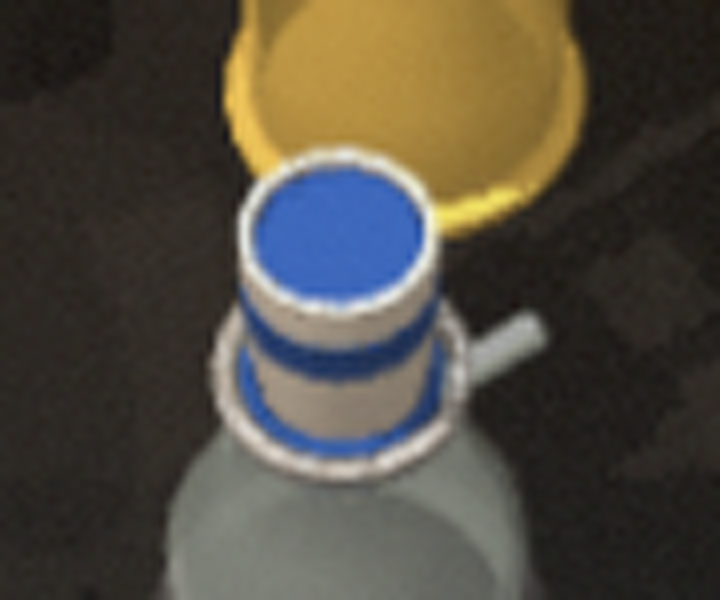

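The cup stands upright in the collar. The collar's edge is at row 459 and the rim at 480, against 461 and 483 predicted for flush. Handing in.

```bash
python3 -c "
from cell import *
print(hand_in())"
```

```text
the job is handed in; nothing more can be done
None
```

The blue-banded cup is seated upright in the blue collar of the clear flask, pushed down until the collar looked flush with the steel rim (to within about 1 mm), then released; I handed the job in at about 12.5 s and never touched the red-banded cup.

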